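# Load the amber bottle into the sprung bottle clamp

## Task

Load the amber bottle with the blue cap into the spring-loaded bottle clamp. Carry it above the low front lip, use the bottle itself to press the tall sprung jaw back until there is room, then lower it behind the lip onto the clamp's base plate and let go, so that it stands upright in the middle of the clamp, held between jaw and lip.

Things in the scene. Friction and masses are not known exactly. Their poses are not given: they have to be found in the camera images.
- bottle_center (a point): the only amber bottle: brown, round, blue screw cap, 138 mm high, upright on the table, about 0.36 kg. Body 70 mm in diameter; the cap, 53 mm in diameter, spans 112 to 138 mm above the underside: grasp it there. This point is on its axis, 69 mm above the underside; z along the axis, up.
- bottle_clamp: bare aluminium fixture fixed to the table: plate 240 x 100 mm, 10 mm thick, low front lip at one end, tall sprung jaw facing it, two spring barrels behind. Origin: on the table under the seat centre (a seated bottle's axis is here, its underside 10 mm up). x points from lip to jaw, roughly away from the robot (0.3 rad either way), z up. Lip 90 mm wide, inner face at x = -35 mm, top 25 mm up.
- jaw_face (a point): middle of the top edge of the jaw's flat, upright, rubber-faced front (moves with the jaw; axes as the clamp's). At rest it is at x = +5 mm of the clamp's origin, so the gap to the lip is 40 mm; the 70 mm bottle fits once the jaw is pressed back over 30 mm. The jaw is 90 mm wide and reaches from 12 to 90 mm above the table; what lies behind it is lower.
- sprung_jaw (a joint): travel of the jaw in m: 0 at rest (gap 40 mm), 0.060 fully pressed back along the clamp's +x (gap 100 mm). A spring pushes it towards the lip with 3 N at rest, 0.6 N more per 10 mm; damped (20 N per m/s), it returns by itself in under 1 s when let go. About 0.030 with the bottle held.

How it is judged:
By the outcome, as a careful person would: the job done as asked, in the order asked, and still so for the second after the job is handed in, with the robot touching nothing.
It also fails if it takes over 38 s, if anything falls off the work surface, if the arm or the gripper's body presses on something with over 40 N, if the wrist force passes 120 N, or if a joint passes its speed limit or range.

## Robot

A 6-joint arm with a two-finger parallel gripper is mounted at the origin on a cart in front of the work surface, level with it; the furniture and walls round the work are solid. World frame = base frame: x ahead of the robot, y to its left, z up, the work surface at z = 0. Lengths are in m, angles in rad, forces in N, time in s.
With the tool pointing down it reaches from about 0.375 to 0.9 m from the base axis. Payload 3.1 kg.
Tool frame: the origin (TCP) lies midway between the tips of the shut fingers; the grasp point (between the pads) lies 19 mm behind it; z points along the fingers, y is the line along which they close (so a half turn about z gives the same grasp; the last joint's range is limited). The gripper opens to 85 mm and grips with 20 to 120 N. Pads are 22 mm wide; open, the fingers measure 114 mm over their backs; the gripper's body (76 mm by 85 mm) begins 54 mm behind the grasp point. The pads swing forward as they close: fully open they stand 13 mm farther back than shut.
Start: joints at [-1.391, 0.527, 1.433, -0, 1.181, -0.178], TCP at [0.219, -0.585, 0.231] pointing down, gripper open.
Joint ranges: [-3.08, 3.08], [-0.75, 2.2], [0.22, 2.44], [-1.43, 4.57], [0, 2.65], [-2.85, 2.85]. Speed limits (rad/s): [2.79, 2.79, 3.14, 3.14, 3.14, 3.14].

## Interface

Orientations are given as a unit quaternion [x, y, z, w].
In Python, from station import manip gives the robot as it stands.
- The arm moves only by the tool move_arm, never from a script. Its argument "increments" is a list that holds one entry, the list of rows, each a list of 5 numbers: the gripper's target within -1 to 1 (shut at 1, half-way at 0, fully open at -1), then the shift along the world's x, y, z in m, then the turn about the world's z in degrees. In form: [[[fingers, dx, dy, dz, twist], ...]]. A call has 1 to 8 rows; each row shifts and turns the commanded pose from where the row before left it; what a row does not reach is not made up. A row lasts 1/10 s, in which the tool goes at most 50 mm and 8.59 degrees, less where a joint would pass 70% of its speed; a pose out of reach is approached as far as the arm can. A call with a gripper value outside its range is refused whole. The fingers move at their own pace and stop on an object; "newtons" is the grip in N (left out, the last holds). Time passes only in rows, so rows that do not move let the fingers close. It gives the time, the measured TCP pose, the force, the opening and the grip force at its end, in the units of the state.
- manip.sense(): the state, without advancing time (a new reading comes with each control period).
- manip.snapshot(name): name is "side" or "top" or "wrist"; returns a dict with "img" (420x560x3 uint8, red, green, blue), "fx", "fy", "cx", "cy" (pixels), "k1" (the pictures are not rectified: a ray, as slopes to the right and down, at radius r is drawn at 1 + k1 r^2 times it, then the intrinsics apply), "world_to_cam" (4x4, takes a point from world to camera coordinates); the wrist camera has in their place "tool_from_camera" (4x4, takes a point from camera to tool coordinates, whose origin is the TCP and whose axes are the flange's). Camera axes: x right, y down, z forward; pixel columns grow to the right and rows downward; lengths in m; the calibration is good to about 2 mm. A picture is of the moment at which its call begins: read the wrist's pose just before it. There is no depth.
- manip.sign_off(): hands the job in; it is judged then, once.
Trained networks look in the newest picture that a camera, given by its name, has taken for a name from the list of things; names that differ only in an ending like _2 or _b are one class to them, and where a whole thing is asked for, a point or a joint stands for the part that bears it (a point fixed in the world has none). Each returns a list of dicts, best first, with "confidence" (0 to 1); they miss things now and then, are a little off and sometimes report something else, mostly with a low value. They report only what shows in the picture. A call takes as long as a camera call.
- manip.spot_in(label, camera): "xyz" ([x, y, z] in m, in world coordinates, good to about 4 mm: the middle of the surface that is visible of it).
- manip.mark_of(label, camera): "xyz" ([x, y, z] in m, in world coordinates, good to about 4 mm: a listed point, or the origin of a listed thing).
The state is a dict: "t": time; "q": joint angles; "qd": joint speeds; "tau": joint torques, N m; "tcp_pos": TCP position; "tool_rot": TCP orientation; "force": force on the tool from outside, world axes, zero at the start; "ft_torque": the same for the moment, N m; "finger_gap": opening from 0.0 (shut) to 1.0 (fully open); "gripper_force": force on a finger pad.
Only numpy, scipy, OpenCV 4.12 (cv2) and the standard library are available. Lean on these libraries where they do the work, as an engineer would, in place of code of your own. Each camera call takes 0.05 s, during which the arm holds its last target. There are 200 camera calls.

## Working session

There is one attempt and no reset: what is moved stays moved. The work goes in short steps, Python scripts to look and compute and a tool call to move; the robot and the scene stay as the last step left them, time stands still between calls to the robot, and variables do not carry over. Pictures are saved under pics/ and viewed, at most 10 in all, crops included, and the job is handed in when it is done.

Besides the shell and the picture viewer there is one more tool, called after ">>>" as name([rows], argument=value, ...), one row to a line, values as JSON. move_arm: Moves the arm, as the interface text tells. Its arguments: {"type":"object","properties":{"increments":{"type":"array","items":{"type":"array","items":{"type":"array","items":{"type":"number"}}}},"newtons":{"type":"number"}},"required":["increments"]}

```bash
mkdir -p pics; python3 - <<'E'
from station import manip
import cv2
s=manip.sense(); print(s['t'],s['tcp_pos'],s['tool_rot'],s['force'],s['finger_gap'])
for c in ["side","top"]:
    p=manip.snapshot(c); cv2.imwrite(f"pics/{c}0.png",p["img"][:,:,::-1])
    for l in ["bottle_center","bottle_clamp","jaw_face"]:
        for f in ("spot_in","mark_of"):
            for d in getattr(manip,f)(l,c)[:2]: print(c,l,f,d)
print(manip.sense()['t'])
E
```

```text
0.0 [ 0.21880669 -0.58469824  0.23034719] [ 9.84033100e-01  1.77982366e-01 -3.88932296e-06 -1.06545835e-03] [-0.1023179   0.39811839  0.63325676] 0.9976018124368692
side bottle_center spot_in {'xyz': [0.4634, -0.3041, 0.0839], 'confidence': 0.69}
side bottle_center mark_of {'xyz': [0.4574, -0.2757, 0.0681], 'confidence': 0.76}
side bottle_clamp spot_in {'xyz': [0.5407, 0.0224, 0.0264], 'confidence': 0.65}
side bottle_clamp mark_of {'xyz': [0.4684, 0.0436, 0.0009], 'confidence': 0.91}
side jaw_face spot_in {'xyz': [0.501, 0.0179, 0.0561], 'confidence': 0.59}
side jaw_face mark_of {'xyz': [0.4774, 0.0449, 0.0869], 'confidence': 0.76}
top bottle_center spot_in {'xyz': [0.4566, -0.2658, 0.1348], 'confidence': 0.75}
top bottle_center mark_of {'xyz': [0.4579, -0.2781, 0.0714], 'confidence': 0.79}
top bottle_clamp spot_in {'xyz': [0.5313, 0.0478, 0.0105], 'confidence': 0.89}
top bottle_clamp mark_of {'xyz': [0.469, 0.0421, -0.001], 'confidence': 0.75}
top jaw_face mark_of {'xyz': [0.4722, 0.0388, 0.0918], 'confidence': 0.59}
0.7
```

View pics/side0.png

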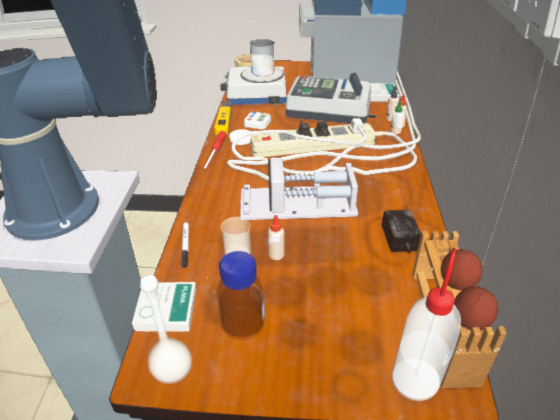

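View pics/top0.png

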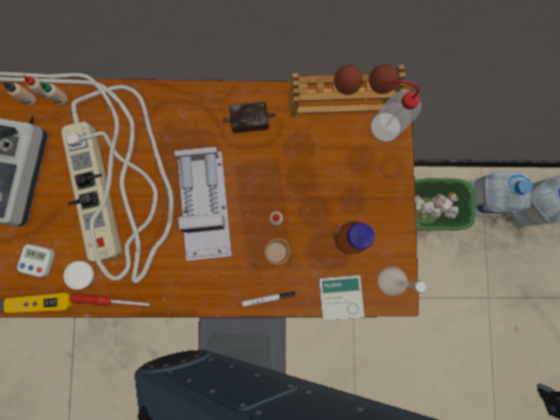

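The side view shows the amber bottle at (242,290) and the clamp at (300,190), with a cup and a dropper bottle between them. In the top view the cap is at (360,236) and the clamp at (203,204), slightly turned. Next I measure the cap and the clamp's yaw precisely.

```bash
cat > h.py <<'E'
import numpy as np, cv2
def pix2world(p,uv,z):
    K=np.array([[p["fx"],0,p["cx"]],[0,p["fy"],p["cy"]],[0,0,1.]])
    # k1 forward model as in OpenCV
    xy=cv2.undistortPoints(np.array(uv,float).reshape(-1,1,2),K,np.array([p["k1"],0,0,0.])).reshape(-1,2)
    W=np.linalg.inv(p["world_to_cam"]); o=W[:3,3]
    d=np.c_[xy,np.ones(len(xy))]@W[:3,:3].T
    return o+d*((z-o[2])/d[:,2])[:,None]
E
python3 - <<'E'
from station import manip
from h import *
p=manip.snapshot("top"); im=p["img"]
hsv=cv2.cvtColor(im,cv2.COLOR_RGB2HSV)
b=cv2.inRange(hsv,(110,120,50),(130,255,255)); b[:200]=0;b[270:]=0;b[:,:320]=0;b[:,400:]=0
n,l,st,c=cv2.connectedComponentsWithStats(b); i=1+np.argmax(st[1:,4]); print(st[i],c[i],pix2world(p,c[i],.138))
cr=im[135:270,160:250]; cv2.imwrite("pics/c0.png",cv2.resize(cr,None,fx=4.4,fy=4.4,interpolation=cv2.INTER_CUBIC)[:,:,::-1])
m=cv2.inRange(hsv,(0,0,110),(180,70,255)); m[:140]=0;m[265:]=0;m[:,:174]=0;m[:,238:]=0
n,l,st,c=cv2.connectedComponentsWithStats(m); i=1+np.argmax(st[1:,4]);print(st[i],c[i])
r=cv2.minAreaRect(np.argwhere(l==i)[:,::-1].astype(np.float32)); print(r); print(pix2world(p,cv2.boxPoints(r),.01))
E
```

```text
[348 224  26  25 440] [360.33636364 235.18181818] [[ 0.46000024 -0.27593506  0.138     ]]
[ 174  147   58  114 4735] [203.30770855 203.83273495]
((201.1586456298828, 203.24851989746094), (111.27352905273438, 50.20829772949219), 84.5962142944336)
[[ 0.65987402  0.12697184  0.01      ]
 [ 0.67214572  0.01292441  0.01      ]
 [ 0.41848527 -0.0148947   0.01      ]
 [ 0.4078056   0.09588186  0.01      ]]
```

View pics/c0.png

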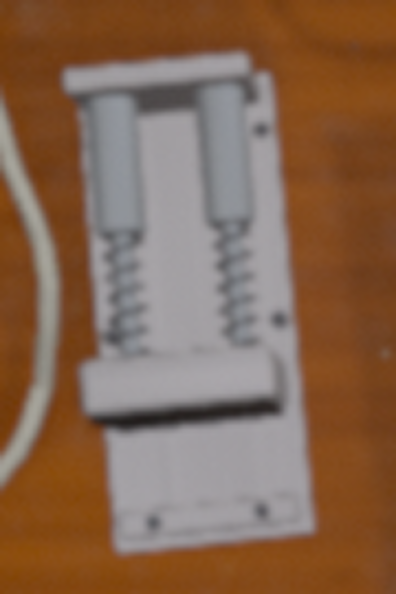

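The crop shows the plate corners at (115,552), (314,532) and (270,70), with the lip's top spanning (118,512) to (297,494).

```bash
python3 - <<'E'
from station import manip
from h import *
p=manip.snapshot("top")
f=lambda a,z:pix2world(p,np.array(a,float)/4.4+[160,135]-.4,z)
a=f([(115,552),(314,532),(270,70)],.01); print(a)
e=a[2]-a[1]; yaw=np.arctan2(e[1],e[0]); e2=a[0]-a[1]; print("yaw",yaw,np.arctan2(-e2[0],e2[1]),np.hypot(*e[:2]),np.hypot(*e2[:2]))
l=f([(118,512),(297,494)],.025); d=l[0]-l[1]; m=l.mean(0);print("lip inner",l,np.arctan2(-d[0],d[1]))
y=yaw; print("origin est from lip",m[:2]+.035*np.array([np.cos(y),np.sin(y)]))
j=f([(93,415),(278,408)],.09); print("jawtop",j, j.mean(0))
R=manip.sense()
from scipy.spatial.transform import Rotation as Ro
print(Ro.from_quat(R['tool_rot']).as_matrix().round(3), R['t'])
for c in ("top","side"):
  manip.snapshot(c)
  for l in ("bottle_clamp","jaw_face","bottle_center"): print(c,l,[ (d['xyz'],d['confidence']) for d in manip.mark_of(l,c)[:1]])
E
```

```text
[[ 0.4099154   0.08635901  0.01      ]
 [ 0.42018259 -0.01391702  0.01      ]
 [ 0.66031618  0.01259693  0.01      ]]
yaw 0.10996790167317799 0.10203376118228656 0.24159290506198797 0.10080028359887964
lip inner [[ 0.42987525  0.08254684  0.025     ]
 [ 0.43906401 -0.00637197  0.025     ]] 0.10297335418925312
origin est from lip [0.46925822 0.04192856]
jawtop [[ 0.47401442  0.08299441  0.09      ]
 [ 0.47763251 -0.00284176  0.09      ]] [0.47582346 0.04007633 0.09      ]
[[ 0.937  0.35   0.   ]
 [ 0.35  -0.937 -0.   ]
 [-0.     0.    -1.   ]] 0.8
top bottle_clamp [([0.4686, 0.0424, -0.0022], 0.97)]
top jaw_face [([0.4727, 0.0441, 0.0897], 0.69)]
top bottle_center [([0.4596, -0.2772, 0.0687], 0.66)]
side bottle_clamp [([0.4698, 0.045, -0.001], 0.56)]
side jaw_face [([0.4766, 0.0403, 0.0864], 0.91)]
side bottle_center [([0.4563, -0.2778, 0.0667], 0.64)]
```

>>> move_arm([
  [[-1,0.027,0.035,0,7.5],[-1,0.027,0.035,0,7.5],[-1,0.027,0.035,0,7.5],[-1,0.027,0.035,0,7.5],[-1,0.027,0.035,0,7.5],[-1,0.027,0.035,0,7.5],[-1,0.027,0.035,0,7.5],[-1,0.027,0.035,0,7.5]],
], newtons=80)

```text
t: 2.0
tcp_pos: [0.4359, -0.304, 0.2316]
tool_rot: [0.762, 0.648, 0.0, 0.0]
force: [-0.0, -0.5, 0.3]
finger_gap: 0.998
gripper_force: 0.0
```

>>> move_arm([
  [[-1,0.012,0.015,0,5],[-1,0.012,0.014,0,5.5],[-1,0,0,0,5],[-1,0,0,0,0],[-1,0,0,0,0]],
])

```text
t: 2.5
tcp_pos: [0.4589, -0.2765, 0.2314]
tool_rot: [0.67, 0.743, -0.0, 0.0]
force: [-0.0, -0.0, 0.1]
finger_gap: 0.999
gripper_force: 0.0
```

>>> move_arm([
  [[-1,0.001,0,-0.03,0],[-1,0,0,-0.035,0],[-1,0,0,-0.03,0],[-1,0,0,-0.02,0],[-1,0,0,-0.01,0],[-1,0,0,0,0]],
])

```text
t: 3.1
tcp_pos: [0.4591, -0.2763, 0.1052]
tool_rot: [0.67, 0.743, 0.0, -0.001]
force: [0.7, 1.0, 1.2]
finger_gap: 1.0
gripper_force: 0.0
```

```bash
python3 - <<'E'
from station import manip
import cv2
import numpy as np
s=manip.sense();print(s['tcp_pos'],s['force'])
a=manip.snapshot("wrist")["img"];b=manip.snapshot("side")["img"][180:390,120:400]
cv2.imwrite("pics/g1.png",np.hstack([cv2.resize(a,(400,300)),cv2.resize(b,(400,300))])[:,:,::-1])
E
```

```text
[ 0.45911843 -0.27634253  0.10516956] [0.68553193 0.99179369 1.20664549]
```

View pics/g1.png

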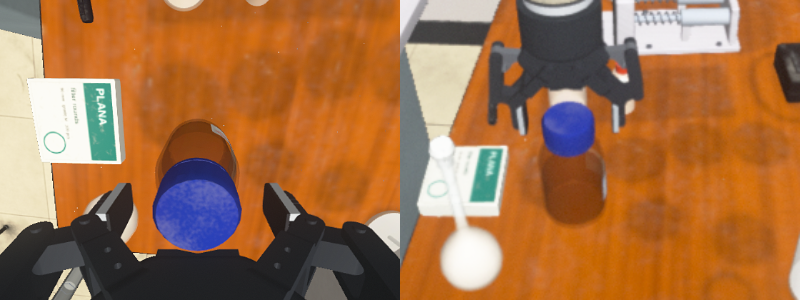

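The cap at (197,205) lies midway between the pads at (115,210) and (282,210), so I close the gripper.

>>> move_arm([
  [[0.6,0,0,0,0],[0.6,0,0,0,0],[0.6,0,0,0,0],[0.6,0,0,0,0],[0.6,0,0,0,0],[0.6,0,0,0,0]],
], newtons=90)

```text
t: 3.8
tcp_pos: [0.4602, -0.277, 0.1079]
tool_rot: [0.669, 0.743, -0.0, 0.001]
force: [-2.6, 0.5, 5.4]
finger_gap: 0.6
gripper_force: 92.5
```

>>> move_arm([
  [[0.6,0,0,0.02,0],[0.6,0,0,0.03,0],[0.6,0,0,0.035,0],[0.6,0,0,0.025,0],[0.6,0,0,0.01,0],[0.6,0,0,0,0]],
])

```text
t: 4.4
tcp_pos: [0.4603, -0.2766, 0.2274]
tool_rot: [0.669, 0.743, -0.0, 0.001]
force: [0.9, -0.6, -3.9]
finger_gap: 0.601
gripper_force: 94.7
```

>>> move_arm([
  [[0.6,-0.003,0.025,0,0],[0.6,-0.005,0.045,0,0],[0.6,-0.005,0.045,0,0],[0.6,-0.005,0.045,0,0],[0.6,-0.005,0.045,0,0],[0.6,-0.005,0.045,0,0],[0.6,-0.005,0.04,0,0],[0.6,0,0.025,0,0]],
])

```text
t: 5.2
tcp_pos: [0.4235, 0.0416, 0.2245]
tool_rot: [0.668, 0.744, -0.001, -0.003]
force: [0.7, -0.2, -3.9]
finger_gap: 0.602
gripper_force: 94.7
```

>>> move_arm([
  [[0.6,0,0,0,0],[0.6,0,0,0,0],[0.6,0,0,0,0]],
])

```text
t: 5.5
tcp_pos: [0.4267, 0.038, 0.2256]
tool_rot: [0.669, 0.743, -0.001, -0.0]
force: [0.8, -0.1, -3.9]
finger_gap: 0.598
gripper_force: 94.7
```

```bash
python3 - <<'E'
from station import manip
import cv2
import numpy as np
s=manip.sense();print(s['tcp_pos'],s['force'],s['finger_gap'])
a=manip.snapshot("top")["img"][100:310,120:400];b=manip.snapshot("side")["img"][60:270,120:400]
for c in ("top","side"): print(c,[manip.mark_of("bottle_center",c)[:2]])
cv2.imwrite("pics/g2.png",np.hstack([cv2.resize(a,(400,300)),cv2.resize(b,(400,300))])[:,:,::-1])
E
```

```text
[0.42669395 0.03796716 0.22555242] [ 0.7719408  -0.09210351 -3.86835186] 0.5981181373402732
top [[{'xyz': [0.4234, 0.0354, 0.1881], 'confidence': 0.93}]]
side [[{'xyz': [0.4266, 0.0366, 0.1817], 'confidence': 0.95}]]
```

View pics/g2.png

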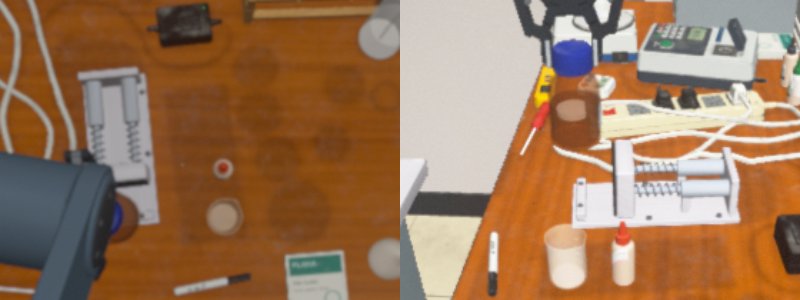

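The bottle hangs upright in front of the jaw: side view, bottle at (575,105) and jaw at (623,180). I lower it to about 34 mm above the table, then press slowly along the clamp's x.

>>> move_arm([
  [[0.6,0,0,-0.02,0],[0.6,0,0,-0.03,0],[0.6,0,0,-0.024,0],[0.6,0,0,-0.01,0],[0.6,0,0,0,0],[0.6,0,0,0,0]],
])

```text
t: 6.3
tcp_pos: [0.4277, 0.0383, 0.1428]
tool_rot: [0.669, 0.743, 0.0, 0.001]
force: [-0.2, -0.8, -3.2]
finger_gap: 0.596
gripper_force: 94.9
```

>>> move_arm([
  [[0.6,0.005,0.0005,0,0],[0.6,0.005,0.0005,0,0],[0.6,0.005,0.0005,0,0],[0.6,0.005,0.0005,0,0],[0.6,0.005,0.0005,0,0],[0.6,0.005,0.0005,0,0]],
])

```text
t: 6.9
tcp_pos: [0.4556, 0.0418, 0.1421]
tool_rot: [0.669, 0.743, -0.001, -0.001]
force: [-4.5, -1.7, 0.8]
finger_gap: 0.601
gripper_force: 95.2
```

>>> move_arm([
  [[0.6,0.005,0.0005,0,0],[0.6,0.005,0.0005,0,0],[0.6,0.005,0.0005,0,0],[0.6,0.003,0,0,0],[0.6,0,0,0,0],[0.6,0,0,0,0]],
])

```text
t: 7.5
tcp_pos: [0.4738, 0.0434, 0.1419]
tool_rot: [0.669, 0.743, -0.001, -0.001]
force: [-4.2, 0.2, -2.5]
finger_gap: 0.601
gripper_force: 95.2
```

```bash
python3 - <<'E'
from station import manip
import cv2
import numpy as np
s=manip.sense();print(s['tcp_pos'],s['force'],s['finger_gap'])
b=manip.snapshot("side")["img"][100:260,180:390]
for l in ("bottle_center","jaw_face","bottle_clamp"): print(l,[manip.mark_of(l,"side")[:1]])
cv2.imwrite("pics/g3.png",cv2.resize(b,(780,594),interpolation=cv2.INTER_CUBIC)[:,:,::-1])
E
```

```text
[0.47380874 0.04343933 0.14189168] [-4.17346912  0.22634588 -2.54264857] 0.6011345550043362
bottle_center [[{'xyz': [0.4746, 0.0407, 0.1031], 'confidence': 0.61}]]
jaw_face [[{'xyz': [0.5062, 0.0456, 0.0848], 'confidence': 0.9}]]
bottle_clamp [[{'xyz': [0.4685, 0.0485, 0.0012], 'confidence': 0.56}]]
```

View pics/g3.png

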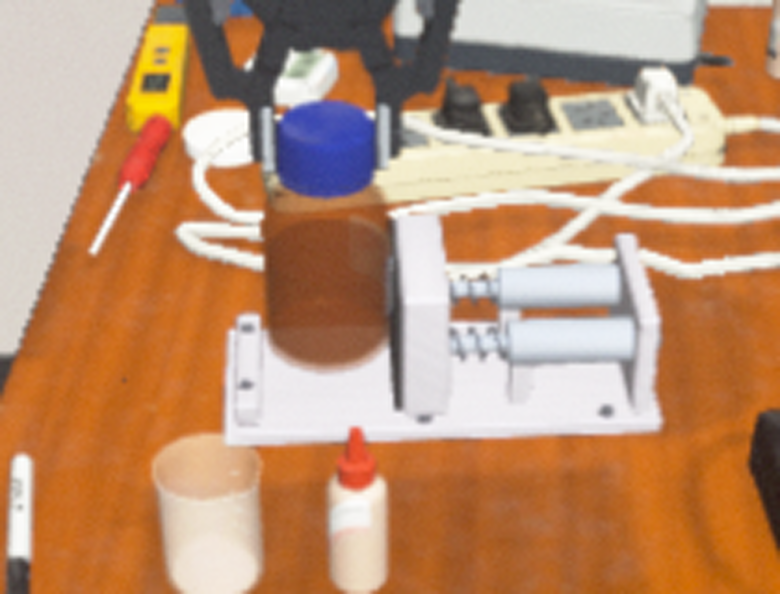

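The bottle at (327,285) stands upright against the pressed-back jaw at (395,310), and is clear of the lip at (247,370). I lower it gently.

>>> move_arm([
  [[0.6,0,0,-0.005,0],[0.6,0,0,-0.005,0],[0.6,0,0,-0.005,0],[0.6,0,0,-0.004,0],[0.6,0,0,0,0],[0.6,0,0,0,0]],
])

```text
t: 8.3
tcp_pos: [0.474, 0.0431, 0.1228]
tool_rot: [0.669, 0.743, -0.001, -0.001]
force: [-4.3, -0.7, -6.6]
finger_gap: 0.596
gripper_force: 94.7
```

>>> move_arm([
  [[0.6,0,0,-0.002,0],[0.6,0,0,-0.001,0],[0.6,0,0,0,0],[0.6,0,0,0,0]],
])

```text
t: 8.7
tcp_pos: [0.4749, 0.0431, 0.1205]
tool_rot: [0.669, 0.743, 0.0, 0.0]
force: [-5.3, -0.3, -2.7]
finger_gap: 0.595
gripper_force: 94.9
```

>>> move_arm([
  [[0.6,0,0,-0.001,0],[0.6,0,0,0,0],[0.6,0,0,-0.001,0],[0.6,0,0,0,0],[0.6,0,0,0,0]],
])

```text
t: 9.2
tcp_pos: [0.4751, 0.0431, 0.1186]
tool_rot: [0.669, 0.743, 0.0, 0.0]
force: [-5.5, -0.5, -1.2]
finger_gap: 0.597
gripper_force: 94.9
```

>>> move_arm([
  [[0.6,0,0,-0.001,0],[0.6,0,0,0,0],[0.6,0,0,0,0]],
])

```text
t: 9.5
tcp_pos: [0.4751, 0.0431, 0.118]
tool_rot: [0.669, 0.743, 0.0, 0.0]
force: [-6.6, -0.4, 3.6]
finger_gap: 0.596
gripper_force: 96.4
```

>>> move_arm([
  [[0.6,0,0,-0.001,0],[0.6,0,0,0,0],[0.6,0,0,0,0]],
])

```text
t: 9.8
tcp_pos: [0.4751, 0.0431, 0.1179]
tool_rot: [0.669, 0.743, 0.0, 0.001]
force: [-7.7, -0.3, 11.7]
finger_gap: 0.602
gripper_force: 97.2
```

The bottle is on the plate. I ease it back towards the lip.

>>> move_arm([
  [[0.6,0,0,0.001,0],[0.6,-0.002,-0.0002,0,0],[0.6,-0.002,-0.0002,0,0],[0.6,0,0,0,0],[0.6,0,0,0,0]],
])

```text
t: 10.3
tcp_pos: [0.473, 0.0425, 0.1179]
tool_rot: [0.669, 0.743, 0.001, 0.002]
force: [-0.9, 1.3, 1.7]
finger_gap: 0.599
gripper_force: 95.6
```

>>> move_arm([
  [[0.6,-0.001,-0.0001,0,0],[0.6,0,0,0,0],[0.6,0,0,0,0]],
])

```text
t: 10.6
tcp_pos: [0.4717, 0.0424, 0.1179]
tool_rot: [0.669, 0.743, 0.001, 0.002]
force: [0.7, 0.6, 3.5]
finger_gap: 0.599
gripper_force: 95.7
```

>>> move_arm([
  [[0.6,-0.001,-0.0001,0,0],[0.6,0,0,0,0],[0.6,0,0,0,0]],
])

```text
t: 10.9
tcp_pos: [0.4704, 0.0423, 0.1178]
tool_rot: [0.669, 0.743, 0.001, 0.001]
force: [2.3, 1.0, 6.0]
finger_gap: 0.597
gripper_force: 95.9
```

>>> move_arm([
  [[0.6,-0.001,-0.0001,0,0],[0.6,0,0,0,0],[0.6,0,0,0,0]],
])

```text
t: 11.2
tcp_pos: [0.4694, 0.0422, 0.1178]
tool_rot: [0.669, 0.743, 0.001, 0.001]
force: [1.7, 0.8, 5.0]
finger_gap: 0.602
gripper_force: 96.0
```

>>> move_arm([
  [[-0.25,0,0,0,0],[-0.3,0,0,0,0],[-0.4,0,0,0,0],[-0.6,0,0,0,0],[-0.8,0,0,0,0],[-1,0,0,0,0],[-1,0,0,0,0]],
], newtons=20)

```text
t: 11.9
tcp_pos: [0.4678, 0.0424, 0.1173]
tool_rot: [0.669, 0.743, -0.0, -0.0]
force: [0.2, 0.2, 0.5]
finger_gap: 1.001
gripper_force: 0.0
```

```bash
python3 - <<'E'
from station import manip
import cv2
import numpy as np
s=manip.sense();print(s['tcp_pos'],s['force'],s['finger_gap'])
b=manip.snapshot("side")["img"][100:260,180:390]
for l in ("bottle_center","jaw_face","bottle_clamp"): print(l,[manip.mark_of(l,"side")[:1]])
cv2.imwrite("pics/g4.png",cv2.resize(b,(780,594),interpolation=cv2.INTER_CUBIC)[:,:,::-1])
E
```

```text
[0.46778503 0.04242624 0.11725258] [0.15662021 0.21112917 0.53044232] 1.0009662529405075
bottle_center [[{'xyz': [0.4686, 0.0396, 0.0763], 'confidence': 0.57}]]
jaw_face [[{'xyz': [0.5047, 0.045, 0.0867], 'confidence': 0.68}]]
bottle_clamp [[{'xyz': [0.469, 0.0463, 0.0016], 'confidence': 0.81}]]
```

View pics/g4.png

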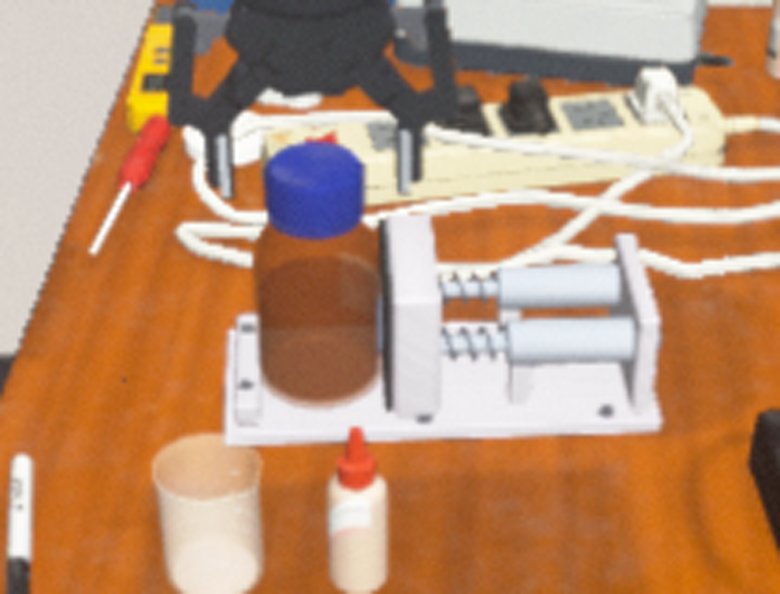

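The bottle stands upright on the plate, cap at (315,190), held between the lip at (247,370) and the jaw at (385,315). The fingers are clear of it, so I retreat straight up.

>>> move_arm([
  [[-1,0,0,0.01,0],[-1,0,0,0.02,0],[-1,0,0,0.035,0],[-1,0,0,0.035,0],[-1,0,0,0.02,0],[-1,0,0,0,0],[-1,0,0,0,0],[-1,0,0,0,0]],
])

```text
t: 12.9
tcp_pos: [0.4669, 0.0425, 0.2366]
tool_rot: [0.669, 0.743, -0.001, -0.001]
force: [0.2, -0.4, 0.7]
finger_gap: 0.998
gripper_force: 0.0
```

```bash
python3 - <<'E'
from station import manip
import cv2
import numpy as np
s=manip.sense();print(s['tcp_pos'],s['force'],s['finger_gap'])
a=manip.snapshot("wrist")["img"];b=manip.snapshot("side")["img"][100:260,180:390]
for l in ("bottle_center","jaw_face","bottle_clamp"): print(l,[manip.mark_of(l,"side")[:1]])
cv2.imwrite("pics/g5.png",np.hstack([cv2.resize(a,(400,300)),cv2.resize(b,(400,300))])[:,:,::-1])
E
```

```text
[0.4669468  0.04252673 0.23655888] [ 0.19436277 -0.42285809  0.68513498] 0.99803285137696
bottle_center [[{'xyz': [0.466, 0.0387, 0.077], 'confidence': 0.88}]]
jaw_face [[{'xyz': [0.5018, 0.0436, 0.0834], 'confidence': 0.92}]]
bottle_clamp [[{'xyz': [0.4681, 0.0463, 0.003], 'confidence': 0.82}]]
```

View pics/g5.png

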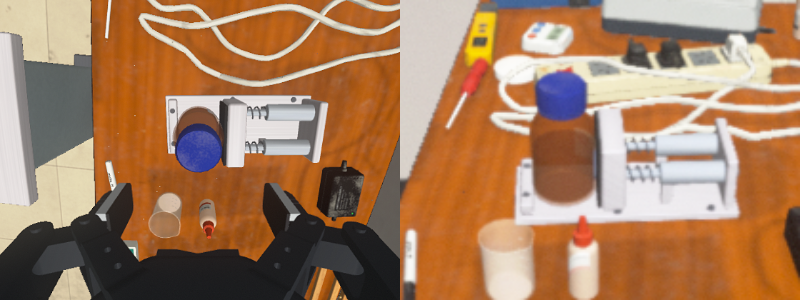

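The bottle looks seated and upright, with the robot clear. I check the centring once with the wrist camera, using the cap and the networks.

```bash
python3 - <<'E'
from station import manip
from h import *
from scipy.spatial.transform import Rotation as Ro
s=manip.sense(); p=manip.snapshot("wrist"); im=p["img"]
T=np.eye(4);T[:3,:3]=Ro.from_quat(s['tool_rot']).as_matrix();T[:3,3]=s['tcp_pos']
p["world_to_cam"]=np.linalg.inv(T@p["tool_from_camera"])
hsv=cv2.cvtColor(im,cv2.COLOR_RGB2HSV); b=cv2.inRange(hsv,(110,120,50),(130,255,255))
n,l,st,c=cv2.connectedComponentsWithStats(b); i=1+np.argmax(st[1:,4])
# visible cap = top disc plus a bit of side
print(st[i],c[i],pix2world(p,c[i],.145))
for l in ("bottle_center","jaw_face","bottle_clamp"): print(l,manip.mark_of(l,"wrist")[:1])
E
```

```text
[ 245  173   66   68 3344] [277.35586124 206.91537081] [[0.46728369 0.04288731 0.145     ]]
bottle_center []
jaw_face [{'xyz': [0.5015, 0.0422, 0.0883], 'confidence': 0.72}]
bottle_clamp []
```

Cap at (0.467, 0.043) against the seat at (0.469, 0.042): centred to within measurement accuracy.

```bash
python3 -c "
from station import manip
print(manip.sign_off())"
```

```text
the job is handed in; nothing more can be done
None
```

I handed the job in at about 13 s: the bottle stands upright on the clamp's base plate, held between jaw and lip and within about 2 mm of the seat centre, with the gripper clear above it.

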